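Back off a ratchet head to line its bar up with the guide jaws

TASK

The bar on the ratchet head has been wound on too far. Lift the pawl out of the teeth and throw it right over, away from the wheel, so that it rests back on its stop; then turn the wheel backward by its bar (anticlockwise as you face the sloping plate) until the bar's long flats are parallel to the gap between the two guide jaws. Let go, leave the pawl resting back, and do not disturb the loose things lying beside the head.

Things in the scene. Friction and masses are not known exactly. Their poses are not given: they have to be found in the camera images.
- ratchet_head: Grey steel stand fixed to the bench, foot 196 x 150 mm, 125 mm high at the back; its plate slopes at 30 degrees, facing up and to the front. Origin: on the underside, below the wheel's axis where that meets the plate's face, which is at (0, 0, 0.072); x level to the back (high side), y to the left as you face the plate, z up. The plate's outward normal is (-0.5, 0, 0.866) in this frame.
- wheel (a joint): Turn of the dark ratchet wheel (106 mm over 14 saw teeth, face 20 mm off the plate) about the plate's normal, rad; grows anticlockwise facing the plate (= backward). 0: bar parallel to the jaw gap; starts -1.25 to -0.70. Stops at -1.40 (forward) and 0.45. Friction 0.12 N m holds it where left. With the pawl's nose on the teeth it goes back one tooth (0.45) at most, then locks.
- bar_top (a point): Centre of the outer end of the aluminium bar clamped on the wheel, on the wheel's axis, 66 mm off the plate. The bar is 60 mm long, 28 mm thick and stands 46 mm out from the wheel's face; grip it to turn the wheel. Axes turn with the wheel: x along the 60 mm length, y across the 28 mm thickness, z out of the plate.
- jaw_gap (a point): Middle of the 30 mm gap between the two fixed steel guide jaws (each 24 x 22 mm, 30 mm high) at the plate's lower edge, 77 mm downslope of the wheel's axis, level with the jaw tops. x runs along the gap, straight up the slope toward the wheel's axis; y to the left; z out of the plate.
- pawl (a joint): Turn of the steel pawl (65 mm long, 8 to 19 mm off the plate, 0.15 kg) about its pivot, axis along the plate's normal, rad; grows anticlockwise facing the plate. About 0 to 0.25: nose points right, on the teeth (start). Swung up and over it rests on a stop at 2.60, pointing up and left. Only gravity holds it: let go below about 1.4 it falls back on the teeth, above 1.9 to the stop.
- pawl_post (a point): Centre of the outer end of the pawl's grip, a black round post 15 mm thick standing out from the plate; this end is 64 mm off the plate, and the black sleeve reaches from there down to 30 mm off the plate. It stands 38 mm from the pivot's axis. Axes turn with the pawl: x from the pivot along the pawl to its nose, z out of the plate.
- pawl_pivot (a point): Point on the axis of the pawl's pivot, 20 mm off the plate, up and left of the wheel: 60 mm upslope and 50 mm left of the wheel's axis. Axes as for the jaw gap.
- hood_cover: Black moulded part 62 x 87 x 34 mm lying loose to the right of the head; leave it alone. Origin: centre of its underside.
- screw_dish: Shallow round metal dish 84 mm across, 18 mm high, loose to the right of the head; leave it alone. Origin: centre of its underside.
- marker: White marker pen with a black cap, 119 mm long, 18 mm thick, lying loose in front of the head; leave it alone. Origin: centre of its underside.
There are look-alikes about, which are no part of the job. Of the things that look like the ratchet_head, the larger one is meant.

How it is judged (in metres and radians):
On the way, in this order (a step that is already met when the one before it is completed fails the run):
1. the pawl is thrown over, clear of the wheel (value of joint pawl above 2.3 rad), for 0.2 s.
2. the wheel is turned back until the bar lies parallel to the jaw gap, the pawl still thrown over (value of joint wheel between -0.09 and 0.09 rad and value of joint pawl above 2.3 rad), for 0.2 s.
At the end, for the whole second after the job is handed in: The bar's long flats are parallel to the jaw gap within 0.09 rad (5 degrees), the wheel is at rest, and the pawl rests thrown back (joint above 2.3 rad) (all of step 2 and velocity of joint wheel between -0.02 and 0.02 rad/s); the robot touches nothing.
It fails at once if a loose thing beside the head is moved by more than 30 mm (distance of any of hood_cover, screw_dish, marker from where it was at the start of the episode above 0.03 m).
It also fails if it takes over 54 s, if anything falls off the work surface, if the arm or the gripper's body presses on something with over 40 N, if the wrist force passes 120 N, or if a joint passes its speed limit or range.

ROBOT

A 6-joint arm with a two-finger parallel gripper is mounted at the origin on a cart in front of the work surface, level with it; the furniture and walls round the work are solid. World frame = base frame: x ahead of the robot, y to its left, z up, the work surface at z = 0. Lengths are in m, angles in degrees, forces in N, time in s.
With the tool pointing down it reaches from about 0.4 to 0.825 m from the base axis. Payload 7 kg.
Tool frame: the origin (TCP) lies on the centre line of the jaws, within the pads' length; the fingertips stand 11 mm ahead of it and the grasp point (between the pads) lies 8 mm behind it; x points along the fingers, z is the direction in which the jaws open and shut, and the axes are right-handed (so a half turn about x gives the same grasp; the last joint's range is limited). The gripper opens to 88 mm and grips with 3 to 60 N. Pads are 19 mm wide; open, the fingers measure 130 mm over their backs; the gripper's body (78 mm by 193 mm) begins 47 mm behind the grasp point.
Start: joints at [85.778, 20.546, 0.682, 0, -70.136, -16.507], TCP at [0.239, 0.631, 0.238] pointing down, gripper open.
Joint ranges: [-176.03, 176.03], [-82.01, 121.73], [-58.28, 71.71], [-173.87, 95.51], [-174.79, -0.11], [-173.66, 173.66]. Speed limits (degrees/s): [136.94, 136.94, 172.46, 180, 180, 180].

INTERFACE

Orientations are given as a 3x3 rotation matrix whose columns are the frame's x, y, z axes.
In Python, from plant import arm, read_camera gives the robot as it stands.
- The arm moves only by the tool send_rows, never from a script. Its arguments are lists of equal length, an entry for each row: "linear": the shift along the tool's x, y, z in mm, a list of three; "delta_rot": the turn, a rotation vector about the tool's x, y, z in rad, a list of three; "gripper": the finger opening in mm, from 0 to 87.6. A call has 1 to 20 rows; each row shifts and turns the pose as measured when the row begins, along the tool's axes as they then stand; what a row does not reach is not made up. A row lasts 1/8 s, in which the tool goes at most 62.5 mm and 10.7 degrees, less where a joint would pass 70% of its speed; a pose out of reach is approached as far as the arm can. A call with a gripper value outside its range is refused whole. The fingers move at their own pace and stop on an object; "force" is the grip in N (left out, the last holds). Time passes only in rows, so rows that do not move let the fingers close. It gives the time, the measured TCP pose, the force and the opening at its end, in the units of the state.
- arm.read_state(): the state, without advancing time (a new reading comes with each control period).
- read_camera(name): name is "scene" or "top" or "wrist"; returns a dict with "img" (384x512x3 uint8, red, green, blue), "range_z" (384x512 float32, m along the optical axis (not along the pixel's ray), 0 where there is no reading), "intrinsics" (3x3 intrinsics, pixels), "T" (4x4, takes a point from camera to world coordinates). Camera axes: x right, y up, looking along -z (the intrinsics and any distortion apply to the point x, -y, -z); pixel columns grow to the right and rows downward; lengths in m; the calibration is good to about 2 mm. The wrist camera is an equidistant fisheye: a pixel r from the principal point sees the ray r / f radians off the axis. A picture is of the moment at which its call begins.
- arm.finish_job(): hands the job in, once; it reports no verdict.
The state is a dict: "time": time; "joints": joint angles; "qd": joint speeds; "joint_efforts": joint torques, N m; "tcp_pos": TCP position; "tool_rot": TCP orientation; "contact_force": force on the tool from outside, world axes, zero at the start; "wrist_torque": the same for the moment, N m; "gripper_width": finger opening in m.
Only numpy, scipy, OpenCV 4.12 (cv2) and the standard library are available. Lean on these libraries where they do the work, as an engineer would, in place of code of your own. Each camera call takes 0.05 s, during which the arm holds its last target. There are 200 camera calls.

## Working session

There is one attempt and no reset: what is moved stays moved. The work goes in short steps, Python scripts to look and compute and a tool call to move; the robot and the scene stay as the last step left them, time stands still between calls to the robot, and variables do not carry over. Pictures are saved under pics/ and viewed, about 8 in all and at most 12, crops included, and the job is handed in when it is done.

Besides the shell and the picture viewer there is one more tool, called as name(argument=value, ...), one argument or row to a line, values as JSON. send_rows: Moves the arm, as the interface text tells. Its arguments: {"type":"object","properties":{"linear":{"type":"array","items":{"type":"array","items":{"type":"number"}}},"delta_rot":{"type":"array","items":{"type":"array","items":{"type":"number"}}},"gripper":{"type":"array","items":{"type":"number"}},"force":{"type":"number"}},"required":["linear","delta_rot","gripper"]}

```bash
mkdir -p pics
python3 - <<'E'
from plant import arm, read_camera
import cv2,numpy as np
s=arm.read_state();print(s['time'],s['tcp_pos'],np.round(s['tool_rot'],3))
for n in ['scene','top']:
    c=read_camera(n); np.savez('/tmp/'+n,**c)
    cv2.imwrite(f'pics/{n}0.png',c['img'][:,:,::-1]); print(n,c['intrinsics'],np.round(c['T'],3),[k for k in c])
a=np.load('/tmp/scene.npz')['img'];b=np.load('/tmp/top.npz')['img']
cv2.imwrite('pics/both.png',cv2.resize(np.vstack([a,b])[:,:,::-1],None,fx=.78,fy=.78))
E
```

```text
0.0 [0.23875697 0.63086189 0.23661627] [[-0.     0.935 -0.354]
 [-0.002 -0.354 -0.935]
 [-1.     0.     0.002]]
scene [[444.03309982   0.         258.19775326]
 [  0.         444.03309982 198.45524206]
 [  0.           0.           1.        ]] [[ 0.826  0.435 -0.358  0.147]
 [-0.563  0.654 -0.506 -0.75 ]
 [ 0.014  0.619  0.785  0.858]
 [ 0.     0.     0.     1.   ]] ['img', 'range_z', 'intrinsics', 'T']
top [[429.38515018   0.         257.22944209]
 [  0.         429.38515018 188.62389936]
 [  0.           0.           1.        ]] [[-0.022  0.989 -0.148  0.322]
 [-1.    -0.02   0.015 -0.258]
 [ 0.012  0.149  0.989  1.233]
 [ 0.     0.     0.     1.   ]] ['img', 'range_z', 'intrinsics', 'T']
```

View pics/both.png

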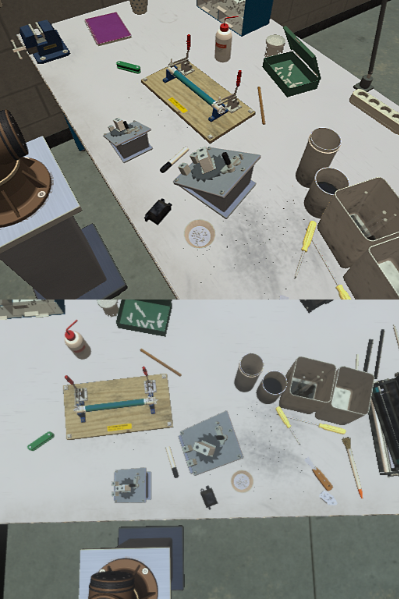

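The larger head is at about scene px (276,225) and top px (270,185). The smaller look-alike is at scene (165,180) and top (165,240). I choose the larger one and check it in a close crop.

```bash
python3 - <<'E'
import cv2,numpy as np
a=np.load('/tmp/scene.npz')['img'][175:285,215:345];b=np.load('/tmp/top.npz')['img'][130:240,215:345]
cv2.imwrite('pics/crop.png',cv2.resize(np.hstack([a,b])[:,:,::-1],None,fx=3,fy=3,interpolation=cv2.INTER_CUBIC))
E
cat > h.py <<'E'
import numpy as np
def load(n): return np.load('/tmp/%s.npz'%n)
def cloud(c):
    K=c['intrinsics'];z=c['range_z'];v,u=np.mgrid[:384,:512]
    x=(u-K[0,2])/K[0,0]*z;y=-(v-K[1,2])/K[1,1]*z
    return np.stack([x,y,-z],-1)@c['T'][:3,:3].T+c['T'][:3,3]
E
python3 - <<'E'
from h import *
for n,(v0,v1,u0,u1) in dict(scene=(175,285,215,345),top=(130,240,215,345)).items():
    c=load(n);P=cloud(c)[v0:v1,u0:u1].reshape(-1,3);ok=(c['range_z'][v0:v1,u0:u1].ravel()>0)
    P=P[ok];Q=P[(P[:,2]>.03)&(P[:,2]<.2)];print(n,len(Q),Q.min(0),Q.max(0))
    # ransac plane w/ 30deg slope
    best=0;rng=np.random.default_rng(0)
    for i in range(2000):
        t=Q[rng.choice(len(Q),3,False)];nn=np.cross(t[1]-t[0],t[2]-t[0]);l=np.linalg.norm(nn)
        if l<1e-5: continue
        nn/=l;nn*=np.sign(nn[2])
        if abs(nn[2]-.866)>.05: continue
        k=np.abs((Q-t[0])@nn)<.002
        if k.sum()>best: best=k.sum();B=(nn,t[0]@nn,k)
    nn,d,k=B;print(best,nn,d,'yaw of head x',np.degrees(np.arctan2(-nn[1],-nn[0])))
E
```

```text
scene 5184 [ 0.40384384 -0.4170108   0.03008916] [ 0.61538661 -0.20259676  0.16815159]
2084 [-0.14986318  0.47329179  0.86806446] -0.15597941223237752 yaw of head x -72.43012302666709
top 4124 [ 0.40207458 -0.53073295  0.03002032] [ 0.66783675 -0.20563164  0.16822694]
1813 [-0.14179396  0.47619887  0.86783011] -0.15290082455345602 yaw of head x -73.41846478249727
```

View pics/crop.png

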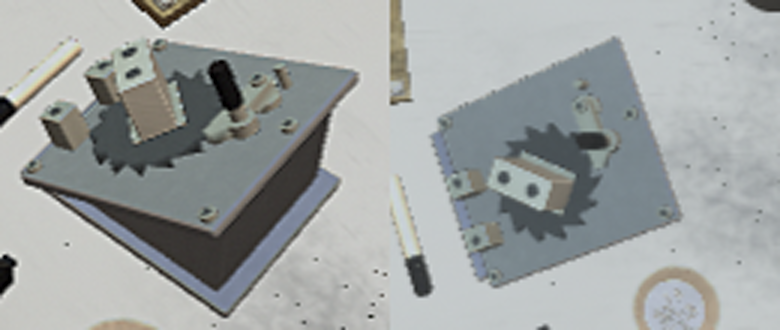

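```bash
cat >> h.py <<'E'
yaw=np.radians(-73.0)
X=np.array([np.cos(yaw),np.sin(yaw),0]);Y=np.array([-np.sin(yaw),np.cos(yaw),0]);Z=np.array([0,0,1.])
N=-.5*X+.866025*Z; U=.866025*X+.5*Z   # normal, upslope
R=np.stack([U,Y,N],1)                 # plate frame: upslope,left,out
E
python3 - <<'E'
from h import *
import cv2
for n,(v0,v1,u0,u1) in dict(scene=(175,285,215,345),top=(130,240,215,345)).items():
    c=load(n);P=cloud(c)[v0:v1,u0:u1].reshape(-1,3);I=c['img'][v0:v1,u0:u1].reshape(-1,3).astype(int)
    k=(P[:,2]>.03)&(P[:,2]<.2)&(P[:,1]>-.42);P=P[k];I=I[k]
    q=P@R; d0=q[:,2]; hist=np.histogram(d0,bins=np.arange(-.25,.0,.002));d=hist[1][hist[0].argmax()]+.001
    d=np.median(d0[abs(d0-d)<.003]);h=d0-d
    print(n,'plate d',d)
    pl=q[abs(h)<.003][:,:2];r=cv2.minAreaRect((pl*1000).astype(np.float32));print('plate rect',r)
    m=(abs(h-.066)<.005)&(I.mean(1)>90);b=q[m][:,:2]*1000;print('bar',m.sum(),cv2.minAreaRect(b.astype(np.float32)))
    m=(h>.035)&(h<.075)&(I.mean(1)<60);b=q[m]*1000;print('post',m.sum(),b.mean(0)if m.sum() else 0,b.min(0),b.max(0),h[m].max())
    t=m&(h>.058);print('post top',t.sum(),q[t].mean(0)*1000,h[t].mean())
    m=(abs(h-.030)<.003)&(I.mean(1)>90);b=q[m][:,:2]*1000
    print('jawtops pts',len(b)); 
    im=np.zeros((200,200),np.uint8);o=np.array([pl[:,0].min(),pl[:,1].min()])*1000
    for p in b: im[tuple(np.clip((p-o),0,199).astype(int))]=255
    im=cv2.morphologyEx(im,cv2.MORPH_CLOSE,np.ones((7,7)))
    N_,L,S,C=cv2.connectedComponentsWithStats(im)
    for s,cc in zip(S[1:],C[1:]):
        if s[4]>40: print('  comp uy',cc[::-1]+o,'size',s[3],s[2])
E
```

```text
scene plate d -0.1558889972260854
plate rect ((424.63580322265625, 395.6723327636719), (194.4011993408203, 173.56594848632812), 0.2846159338951111)
bar 190 ((415.9239196777344, 381.31817626953125), (28.03797721862793, 62.46455001831055), 48.30303955078125)
post 108 [ 481.76597326  391.0808074  -102.48796947] [ 398.37784332  368.38143082 -120.53216123] [494.43121523 400.3647915  -87.78657327] 0.0681024239519917
post top 42 [469.7579465  391.0530579  -92.40548586] 0.06348351136319799
jawtops pts 138
  comp uy [339.28077918 355.57414326] size 24 22
  comp uy [338.34242731 405.15664879] size 24 21
  comp uy [436.81633884 362.07201394] size 19 22
top plate d -0.1554495340015069
plate rect ((423.33087158203125, 393.11248779296875), (171.5813446044922, 195.4585723876953), 89.88621520996094)
bar 208 ((415.33062744140625, 379.3393859863281), (28.42009162902832, 61.418670654296875), 48.401893615722656)
post 41 [488.27835986 391.12159305 -98.37417095] [ 478.6742618   385.60390014 -117.44000446] [493.34172328 397.35206226 -88.80116615] 0.06664836785380522
post top 25 [486.58337662 392.04064251 -92.17286455] 0.06327666945440023
jawtops pts 118
  comp uy [337.67549484 352.59367104] size 26 22
  comp uy [338.90995068 404.32511638] size 27 22
```

```bash
cat >> h.py <<'E'
from scipy.spatial.transform import Rotation as Ro
AX=np.array([415.7,379.8,-155.7])/1e3
def plate(u,y,h): return R@(AX+np.array([u,y,h])/1e3)   # mm rel. to wheel axis on plate -> world
def toolrot(a): # tool x=-N, z = -Y turned by a (rad) about N
    z=-(Y*np.cos(a)-U*np.sin(a)); x=-N; return np.stack([x,np.cross(z,x),z],1)
def post(th): return 60+38*np.sin(th), 50-38*np.cos(th)
def go(s,p,Rt=None):
    T=np.array(s['tool_rot']);print('lin mm',np.round(T.T@(p-np.array(s['tcp_pos']))*1e3,1))
    if Rt is not None: print('rotvec',np.round(Ro.from_matrix(T.T@Rt).as_rotvec(),3))
def rel(p): return np.round((R.T@np.array(p)-AX)*1e3,1)
E
python3 - <<'E'
from h import *
from plant import arm
s=arm.read_state()
p=plate(*post(.28),150);print('axis',plate(0,0,0),'hover',p, plate(0,0,66),plate(*post(2.6),64))
w=np.array([.5,.25,.36]);go(s,w)
go(dict(tool_rot=s['tool_rot'],tcp_pos=w),p,toolrot(0))
c=load('top');P=cloud(c)
for k in [(0,140,80,200)]: print('max z workspace',np.nanmax(P[60:260,60:240,2][c['range_z'][60:260,60:240]>0]))
E
```

```text
axis [ 0.49122142 -0.30768157  0.07300991] hover [ 0.5000355  -0.29040579  0.23816441] [ 0.48157316 -0.27612351  0.13016756] [ 0.58097179 -0.31885546  0.16823003]
lin mm [-122.8  379.1  263.9]
lin mm [122.6 191.3 505.2]
rotvec [ 0.891 -0.237  0.486]
max z workspace 0.16665518470175078
```

Axis height reads 0.073 against 0.072 given, and jaw offset, bar size and post radius all agree with the description. I set out.

send_rows(
  linear=[
    [-18,38,26],
    [-18,38,26],
    [-18,38,26],
    [-18,38,26],
    [-18,38,26],
    [-12,38,26],
    [-12,38,26],
    [-6,38,26],
    [0,38,26],
    [0,38,26],
  ],
  delta_rot=[
    [0,0,0],
    [0,0,0],
    [0,0,0],
    [0,0,0],
    [0,0,0],
    [0,0,0],
    [0,0,0],
    [0,0,0],
    [0,0,0],
    [0,0,0],
  ],
  gripper=[60,60,60,60,60,60,60,60,60,60],
  force=15,
)

```text
time: 1.35
tcp_pos: [0.5072, 0.2431, 0.3579]
tool_rot: [[-0.003, 0.937, -0.349], [-0.009, -0.349, -0.937], [-1.0, 0.001, 0.009]]
contact_force: [-0.7, 0.1, -0.3]
gripper_width: 0.0598
```

send_rows(
  linear=[
    [0,16,42],
    [0,16,42],
    [0,16,42],
    [0,16,42],
    [0,16,42],
    [0,16,42],
    [0,16,42],
    [0,16,42],
    [0,16,42],
    [0,16,42],
  ],
  delta_rot=[
    [0,0,0],
    [0,0,0],
    [0,0,0],
    [0,0,0],
    [0,0,0],
    [0,0,0],
    [0,0,0],
    [0,0,0],
    [0,0,0],
    [0,0,0],
  ],
  gripper=[60,60,60,60,60,60,60,60,60,60],
)

```text
time: 2.6
tcp_pos: [0.5079, -0.221, 0.3591]
tool_rot: [[-0.008, 0.937, -0.349], [-0.01, -0.349, -0.937], [-1.0, -0.004, 0.013]]
contact_force: [0.8, -0.0, 0.1]
gripper_width: 0.0599
```

Run:
```python
from h import *
from plant import arm
s=arm.read_state();print(s['time'],s['tcp_pos'],s['joints'],s['contact_force'])
go(s,plate(*post(.28),170),toolrot(0))
```

```text
2.6 [ 0.50786269 -0.22102458  0.35907087] [ -2.82605969   6.00301576  -3.06561239   0.62006894 -81.38547798
  72.29296653] [ 0.77103971 -0.03504133  0.07453692]
lin mm [104.3  11.3  58.5]
rotvec [ 0.899 -0.227  0.484]
```

send_rows(
  linear=[
    [0,0,0],
    [0,0,0],
    [0,0,0],
    [0,0,0],
    [0,0,0],
    [0,0,0],
    [0,0,0],
    [0,0,0],
  ],
  delta_rot=[
    [0.112,-0.028,0.06],
    [0.112,-0.028,0.06],
    [0.112,-0.028,0.06],
    [0.112,-0.028,0.06],
    [0.112,-0.028,0.06],
    [0.112,-0.028,0.06],
    [0.112,-0.028,0.06],
    [0.112,-0.028,0.06],
  ],
  gripper=[44,44,44,44,44,44,44,44],
)

```text
time: 3.6
tcp_pos: [0.5055, -0.2262, 0.3562]
tool_rot: [[0.138, 0.222, -0.965], [-0.487, -0.833, -0.261], [-0.862, 0.506, -0.006]]
contact_force: [0.6, 0.1, 0.4]
gripper_width: 0.0441
```

Run:
```python
from h import *
from plant import arm
s=arm.read_state();print(s['time'],s['tcp_pos'],s['joints'],s['contact_force'])
go(s,plate(*post(.28),130),toolrot(0)); print(rel(s['tcp_pos']))
```

```text
3.6 [ 0.50549124 -0.22616912  0.356224  ] [ 14.42328897  -2.82525189 -31.30616446  33.9392262  -65.06831375
 -14.99313216] [0.62242835 0.07877245 0.41150342]
lin mm [152.4  -7.6  22.6]
rotvec [-0.031  0.011 -0.007]
[ 77.7  37.5 282.2]
```

send_rows(
  linear=[
    [30,-1.5,4.5],
    [30,-1.5,4.5],
    [30,-1.5,4.5],
    [30,-1.5,4.5],
    [30,-1.5,4.5],
    [0,0,0],
  ],
  delta_rot=[
    [-0.015,0.005,-0.004],
    [-0.015,0.005,-0.004],
    [0,0,0],
    [0,0,0],
    [0,0,0],
    [0,0,0],
  ],
  gripper=[44,44,44,44,44,44],
)

```text
time: 4.35
tcp_pos: [0.5024, -0.2988, 0.217]
tool_rot: [[0.144, 0.256, -0.956], [-0.477, -0.828, -0.294], [-0.867, 0.498, 0.003]]
contact_force: [-0.6, 0.8, 1.0]
gripper_width: 0.0439
```

Run:
```python
from h import *
from plant import arm,read_camera
import cv2
c=read_camera('wrist');np.savez('/tmp/wrist',**c)
s=arm.read_state();print(s['time'],rel(s['tcp_pos']))
go(s,plate(*post(.28),46),toolrot(0))
# predicted pixels
K=c['intrinsics'];img=c['img'][:,:,::-1].copy()
def proj(p):
    q=np.linalg.inv(c['T'])@np.r_[p,1];x,y,z=q[0],-q[1],-q[2];r=np.hypot(x,y);t=np.arctan2(r,z)
    return K[0,2]+K[0,0]*t*x/r,K[1,2]+K[1,1]*t*y/r
for p in [plate(*post(.28),64),plate(0,0,66),plate(60,50,20),plate(-77,0,30),plate(*post(2.6),64)]:
    u,v=proj(p);print(u,v);cv2.circle(img,(int(u),int(v)),4,(0,0,255),1)
cv2.imwrite('pics/w1.png',cv2.resize(img,None,fx=1.5,fy=1.5))
```

```text
4.4 [ 68.2  14.5 128.6]
lin mm [82.6  2.4  1. ]
rotvec [ 0.002 -0.001  0.001]
259.1649837649372 213.67084481989005
274.73298513391035 291.0989615239024
219.33107063986125 206.9330877008337
271.2198124140468 327.7273878606732
169.8435396267442 202.00012393326762
```

View pics/w1.png

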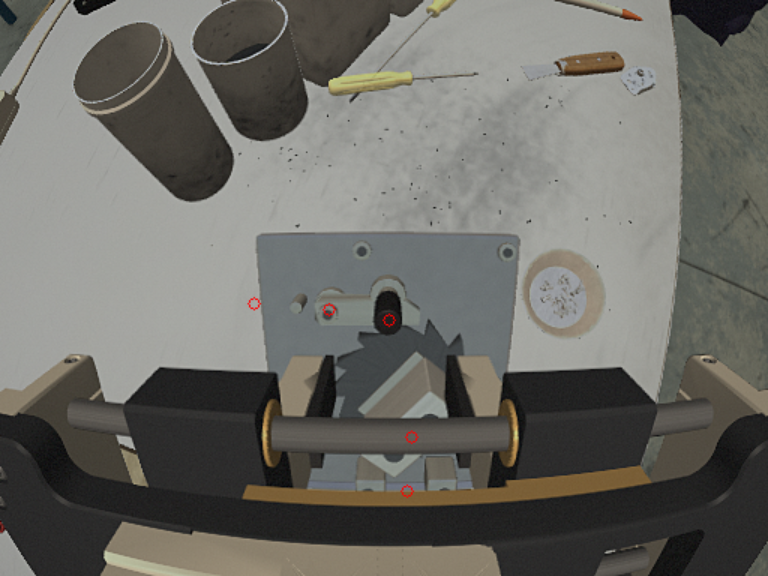

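The wrist view shows the post's outer end at about (388,322), on my predicted circle; the pivot (330,311) also matches, and the pawl lies nose right. Before reaching I check the swept space near the canisters.

Run:
```python
from h import *
for n in ['scene','top']:
    c=load(n);P=cloud(c)[c['range_z']>0];q=(P@R-AX)*1e3
    m=(P[:,2]>.04)&(q[:,2]>85)&(abs(q[:,0]-85)<75)&(q[:,1]>-130)&(q[:,1]<230)
    print(n,m.sum(),q[m].min(0) if m.any() else '',q[m].max(0) if m.any() else '')
    m=(P[:,2]>.08)&(P[:,0]>.55)&(P[:,1]<-.3)&(P[:,0]<.95)&(P[:,1]>-.6);print(q[m].min(0),P[m].min(0),P[m].max(0))
```

```text
scene 0  
[  16.44060781   33.83672837 -172.65190498] [ 0.55002346 -0.59996385  0.08000752] [ 0.79464836 -0.30092523  0.18518421]
top 0  
[  14.79800018   35.58086372 -171.88822054] [ 0.55003677 -0.59978946  0.08002974] [ 0.79311618 -0.30097146  0.18711992]
```

send_rows(
  linear=[
    [20,0.6,0.3],
    [20,0.6,0.3],
    [20,0.6,0.3],
    [16,0.6,0.1],
    [6,0,0],
    [0,0,0],
  ],
  delta_rot=[
    [0,0,0],
    [0,0,0],
    [0,0,0],
    [0,0,0],
    [0,0,0],
    [0,0,0],
  ],
  gripper=[44,44,44,44,44,44],
)

```text
time: 5.15
tcp_pos: [0.5232, -0.3395, 0.1574]
tool_rot: [[0.161, 0.252, -0.954], [-0.481, -0.824, -0.299], [-0.862, 0.507, -0.011]]
contact_force: [0.4, -0.2, 0.7]
gripper_width: 0.0438
```

send_rows(
  linear=[
    [0,0,0],
    [0,0,0],
    [0,0,0],
    [0,0,0],
    [0,0,0],
    [0,0,0],
  ],
  delta_rot=[
    [0,0,0],
    [0,0,0],
    [0,0,0],
    [0,0,0],
    [0,0,0],
    [0,0,0],
  ],
  gripper=[10,10,10,10,10,10],
  force=12,
)

```text
time: 5.9
tcp_pos: [0.5172, -0.3421, 0.1595]
tool_rot: [[0.152, 0.247, -0.957], [-0.488, -0.823, -0.29], [-0.86, 0.511, -0.005]]
contact_force: [0.6, -3.2, -2.8]
gripper_width: 0.0145
```

Run:
```python
from h import *
from plant import arm
s=arm.read_state();print(s['time'],rel(s['tcp_pos']),s['contact_force'],s['gripper_width'])
T=np.array(s['tool_rot']);p=s['tcp_pos'];pr=None
r0=rel(p)[:2];th0=np.arctan2(r0[0]-60,50-r0[1]);print('th0',th0,np.hypot(r0[0]-60,50-r0[1]))
for th in np.linspace(th0,2.65,17):
    q=plate(*post(th),rel(p)[2]);d=T.T@(q-p)*1e3
    if pr is not None: print(round(th,2),np.round(d-pr,1))
    pr=d
```

```text
5.9 [78.4 14.7 54.6] [ 0.61420794 -3.22438614 -2.75126431] 0.014546195455998197
th0 0.4804999460421489 39.80766257895583
0.62 [ 0.1  4.4 -2.7]
0.75 [ 0.1  4.  -3.3]
0.89 [ 0.1  3.5 -3.8]
1.02 [ 0.1  3.  -4.2]
1.16 [ 0.   2.4 -4.6]
1.29 [ 0.   1.7 -4.9]
1.43 [ 0.  1. -5.]
1.57 [ 0.   0.4 -5.1]
1.7 [ 0.  -0.3 -5.1]
1.84 [ 0. -1. -5.]
1.97 [-0.  -1.7 -4.9]
2.11 [-0.  -2.3 -4.6]
2.24 [-0.  -2.9 -4.2]
2.38 [-0.  -3.5 -3.8]
2.51 [-0.  -4.  -3.3]
2.65 [-0.  -4.4 -2.7]
```

Gripped at 14.5 mm (post 15 mm), so I swing it over, checking midway.

send_rows(
  linear=[
    [0,4.4,-2.7],
    [0,4,-3.3],
    [0,3.5,-3.8],
    [0,3,-4.2],
    [0,2.4,-4.6],
    [0,1.7,-4.9],
  ],
  delta_rot=[
    [0,0,0],
    [0,0,0],
    [0,0,0],
    [0,0,0],
    [0,0,0],
    [0,0,0],
  ],
  gripper=[10,10,10,10,10,10],
)

```text
time: 6.65
tcp_pos: [0.5361, -0.3573, 0.171]
tool_rot: [[0.135, 0.243, -0.961], [-0.498, -0.822, -0.277], [-0.857, 0.516, 0.01]]
contact_force: [-4.8, -7.0, 2.9]
gripper_width: 0.0129
```

```bash
cat > arc.py <<'E'
from h import *
from plant import arm
s=arm.read_state();print(s['time'],rel(s['tcp_pos']),s['contact_force'],s['gripper_width'])
T=np.array(s['tool_rot']);p=s['tcp_pos'];pr=np.zeros(3)
r0=rel(p)[:2];th0=np.arctan2(r0[0]-60,50-r0[1]);print('th0',th0,np.hypot(r0[0]-60,50-r0[1]))
print('rot',np.round(Ro.from_matrix(T.T@toolrot(0)).as_rotvec(),3))
n=int(np.ceil((2.65-th0)/.135))
for th in np.linspace(th0,2.65,n+1)[1:]:
    q=plate(*post(th),52);d=T.T@(q-p)*1e3
    print(round(th,2),np.round(d-pr,1));pr=d
E
python3 arc.py
```

```text
6.65 [101.5  28.4  54.6] [-4.77301949 -7.03342329  2.87635391] 0.012870941659172228
th0 1.090897758479745 46.78471972770597
rot [-0.008  0.016 -0.019]
1.22 [ 2.4 -5.9 -8.5]
1.35 [-0.1  1.3 -4.7]
1.48 [-0.1  0.7 -4.9]
1.61 [-0.1  0.1 -4.9]
1.74 [-0.1 -0.6 -4.9]
1.87 [-0.1 -1.2 -4.8]
2.0 [-0.1 -1.8 -4.6]
2.13 [-0.1 -2.4 -4.3]
2.26 [-0.1 -2.9 -4. ]
2.39 [-0.1 -3.4 -3.6]
2.52 [-0.1 -3.8 -3.1]
2.65 [-0.1 -4.2 -2.6]
```

The opening dropped to 12.9 mm and the radius reads 8 mm too long, so the post may be slipping out of the pads' edge. I look.

Run:
```python
from plant import arm,read_camera
import cv2,numpy as np
a=read_camera('wrist')['img'];b=read_camera('top')['img'][130:240,215:345];s=read_camera('scene')['img'][160:270,215:345]
f=lambda i:cv2.resize(i,(390,330),interpolation=cv2.INTER_CUBIC)
cv2.imwrite('pics/w2.png',np.hstack([cv2.resize(a[150:310,160:350],(390,330)),f(s)])[:,:,::-1])
```

```text
(no output)
```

View pics/w2.png

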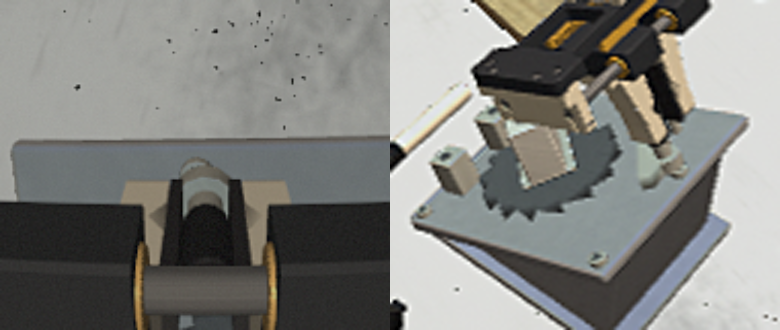

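The pawl has lifted (nose now pointing upslope), with the post still between the pads. I loosen to a cage, recentre downslope, and regrip.

send_rows(
  linear=[
    [0,0,0],
    [0,0,0],
    [2,-5,-1.5],
    [0,-5,-1.5],
    [0,0,0],
    [0,0,0],
    [0,0,0],
  ],
  delta_rot=[
    [0,0,0],
    [0,0,0],
    [0,0,0],
    [0,0,0],
    [0,0,0],
    [0,0,0],
    [0,0,0],
  ],
  gripper=[19,19,19,19,10,10,10],
)

```text
time: 7.68
tcp_pos: [0.5397, -0.348, 0.1648]
tool_rot: [[0.139, 0.243, -0.96], [-0.498, -0.821, -0.28], [-0.856, 0.517, 0.007]]
contact_force: [-0.4, 0.5, 0.1]
gripper_width: 0.0101
```

```bash
python3 arc.py
```

```text
7.675 [91.6 34.6 53.1] [-0.41174259  0.478912    0.08920078] 0.010075819897368363
th0 1.117326483400102 35.152809276073505
rot [-0.007  0.013 -0.019]
1.25 [ 1.2  4.4 -3.3]
1.37 [-0.   1.2 -4.7]
1.5 [-0.   0.6 -4.8]
1.63 [-0.1 -0.  -4.8]
1.76 [-0.1 -0.6 -4.8]
1.88 [-0.1 -1.2 -4.7]
2.01 [-0.1 -1.8 -4.5]
2.14 [-0.1 -2.4 -4.2]
2.27 [-0.1 -2.9 -3.9]
2.39 [-0.1 -3.4 -3.5]
2.52 [-0.1 -3.8 -3. ]
2.65 [-0.1 -4.1 -2.5]
```

Closed to 10 mm: the post is out. I look again.

Run:
```python
from plant import arm,read_camera
import cv2,numpy as np
W=read_camera('wrist');np.savez('/tmp/w3',**W);a=W['img'];T=read_camera('top');np.savez('/tmp/top3',**T);b=T['img'][130:240,215:345]
f=lambda i:cv2.resize(i,(390,330),interpolation=cv2.INTER_CUBIC)
cv2.imwrite('pics/w3.png',np.hstack([cv2.resize(a[150:310,160:350],(390,330)),f(b)])[:,:,::-1])
```

```text
(no output)
```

View pics/w3.png

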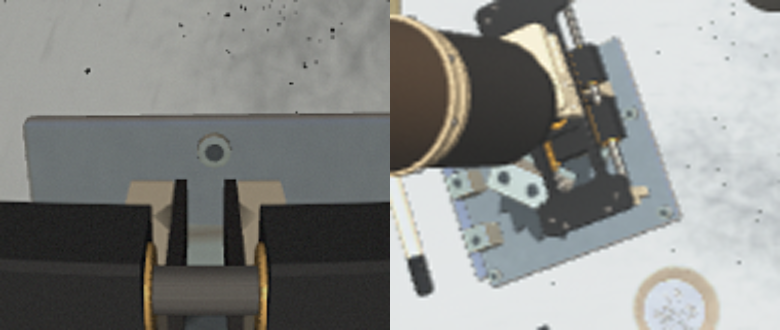

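send_rows(
  linear=[
    [0,0,0],
    [-30,0,0],
    [-30,0,0],
    [-15,0,0],
    [0,0,0],
  ],
  delta_rot=[
    [0,0,0],
    [0,0,0],
    [0,0,0],
    [0,0,0],
    [0,0,0],
  ],
  gripper=[30,44,44,44,44],
)

```text
time: 8.4
tcp_pos: [0.5284, -0.3101, 0.2303]
tool_rot: [[0.137, 0.243, -0.96], [-0.497, -0.822, -0.279], [-0.857, 0.516, 0.008]]
contact_force: [0.1, 0.8, -0.4]
gripper_width: 0.0437
```

```bash
cat > look.py <<'E'
import sys
from h import *
from plant import arm,read_camera
import cv2
c=read_camera('wrist');s=arm.read_state();print(s['time'],rel(s['tcp_pos']))
K=c['intrinsics'];img=c['img'][:,:,::-1].copy();Ti=np.linalg.inv(c['T'])
def proj(p):
    q=Ti@np.r_[p,1];x,y,z=q[0],-q[1],-q[2];r=np.hypot(x,y);t=np.arctan2(r,z)
    return np.array([K[0,2]+K[0,0]*t*x/r,K[1,2]+K[1,1]*t*y/r])
big=cv2.resize(img,None,fx=3,fy=3,interpolation=cv2.INTER_CUBIC)
for i,th in enumerate([.1,.3,1.,2.6]):
    a=proj(plate(*post(th),64))*3;cv2.circle(big,tuple(a.astype(int)),4,[(0,0,255),(0,255,0),(255,0,0),(0,255,255)][i],-1)
a=proj(plate(60,50,20))*3;cv2.circle(big,tuple(a.astype(int)),5,(255,0,255),1)
cv2.imwrite(sys.argv[1],big[400:1000,420:1200])
E
python3 look.py pics/w4.png
```

```text
8.45 [ 89.9  34.5 129. ]
```

View pics/w4.png

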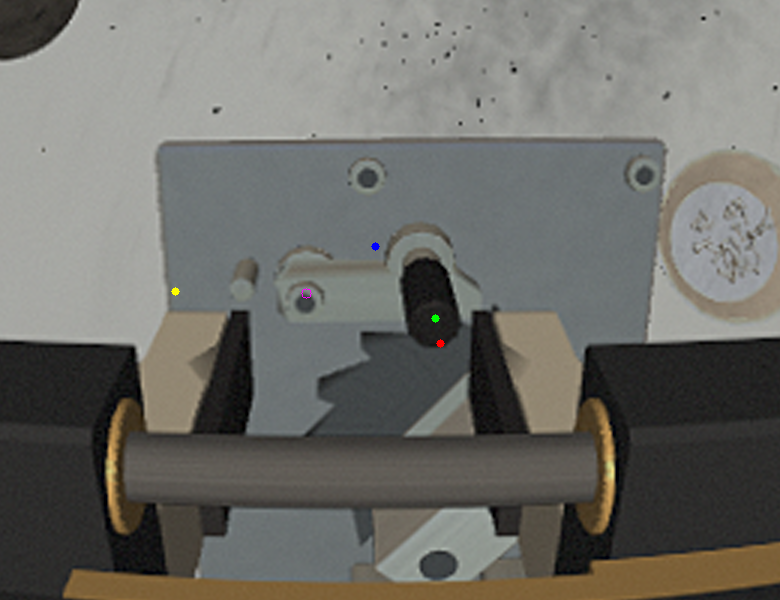

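The pawl is back on the teeth with the post's end at (432,330), between my 0.1 and 0.3 rad marks, so about 0.2. My earlier descent drifted 10 mm upslope, so the grip was at the pads' edge. I redo it with checks.

Run:
```python
from h import *
from plant import arm
s=arm.read_state();go(s,plate(*post(.2),100),toolrot(0))
```

```text
lin mm [ 28.9 -22.7  21.5]
rotvec [-0.008  0.015 -0.018]
```

send_rows(
  linear=[
    [0,-6,6],
    [0,-6,6],
    [0,-6,6],
    [10,-5,4],
    [10,0,0],
    [8,0,0],
    [0,0,0],
  ],
  delta_rot=[
    [-0.004,0.008,-0.009],
    [-0.004,0.008,-0.009],
    [0,0,0],
    [0,0,0],
    [0,0,0],
    [0,0,0],
    [0,0,0],
  ],
  gripper=[44,44,44,44,44,44,44],
)

```text
time: 9.32
tcp_pos: [0.5015, -0.3122, 0.1879]
tool_rot: [[0.143, 0.255, -0.956], [-0.476, -0.829, -0.292], [-0.868, 0.497, 0.003]]
contact_force: [0.5, -0.4, -0.3]
gripper_width: 0.0438
```

Run:
```python
from h import *
from plant import arm
s=arm.read_state();print(rel(s['tcp_pos']));go(s,plate(*post(.2),46),toolrot(0))
```

```text
[63.8  8.5 95.8]
lin mm [49.8  3.9 -4.4]
rotvec [0.001 0.003 0.003]
```

send_rows(
  linear=[
    [10,1,-1.5],
    [10,1,-1.5],
    [10,1,-1],
    [10,0,0],
    [8,0,0],
    [0,0,0],
  ],
  delta_rot=[
    [0,0,0],
    [0,0,0],
    [0,0,0],
    [0,0,0],
    [0,0,0],
    [0,0,0],
  ],
  gripper=[44,44,44,44,44,44],
)

```text
time: 10.07
tcp_pos: [0.5155, -0.3378, 0.1447]
tool_rot: [[0.143, 0.255, -0.956], [-0.475, -0.83, -0.293], [-0.868, 0.496, 0.002]]
contact_force: [0.4, 0.1, -0.1]
gripper_width: 0.0435
```

Run:
```python
from h import *
from plant import arm
s=arm.read_state();print(rel(s['tcp_pos']));go(s,plate(*post(.2),46),toolrot(0))
```

```text
[66.9 14.4 44.2]
lin mm [-1.8  0.6  1.6]
rotvec [0.002 0.002 0.004]
```

send_rows(
  linear=[
    [0,0.6,1.6],
    [0,0,0],
    [0,0,0],
    [0,0,0],
    [0,0,0],
  ],
  delta_rot=[
    [0,0,0],
    [0,0,0],
    [0,0,0],
    [0,0,0],
    [0,0,0],
  ],
  gripper=[10,10,10,10,10],
  force=12,
)

```text
time: 10.7
tcp_pos: [0.5157, -0.3381, 0.1457]
tool_rot: [[0.146, 0.256, -0.956], [-0.474, -0.83, -0.295], [-0.868, 0.496, 0.0]]
contact_force: [0.5, -2.9, -2.0]
gripper_width: 0.0142
```

```bash
sed -i 's/,52)/,46)/' arc.py; python3 arc.py
```

```text
10.7 [67.8 14.5 44.9] [ 0.46779266 -2.88111529 -1.97777297] 0.014237408492368049
th0 0.21628160334885008 36.34680178502642
rot [ 0.002 -0.001  0.004]
0.34 [-1.2  5.1  0.2]
0.47 [-0.   4.5 -1.9]
0.6 [-0.   4.2 -2.5]
0.73 [-0.   3.8 -3. ]
0.86 [-0.   3.4 -3.5]
0.98 [-0.   3.  -3.9]
1.11 [-0.   2.4 -4.2]
1.24 [-0.   1.9 -4.5]
1.37 [-0.   1.3 -4.7]
1.5 [ 0.   0.7 -4.8]
1.63 [ 0.   0.1 -4.9]
1.75 [ 0.  -0.6 -4.8]
1.88 [ 0.  -1.2 -4.7]
2.01 [ 0.  -1.8 -4.5]
2.14 [ 0.  -2.3 -4.3]
2.27 [ 0.  -2.9 -3.9]
2.39 [ 0.  -3.3 -3.5]
2.52 [ 0.  -3.8 -3.1]
2.65 [ 0.  -4.1 -2.6]
```

send_rows(
  linear=[
    [0,4.5,-1],
    [0,4.5,-1.9],
    [0,4,-2.5],
    [0,3.8,-3],
    [0,3.4,-3.5],
  ],
  delta_rot=[
    [0,0,0],
    [0,0,0],
    [0,0,0],
    [0,0,0],
    [0,0,0],
  ],
  gripper=[10,10,10,10,10],
)

```text
time: 11.32
tcp_pos: [0.5307, -0.3525, 0.1561]
tool_rot: [[0.143, 0.256, -0.956], [-0.475, -0.83, -0.293], [-0.868, 0.496, 0.003]]
contact_force: [-4.2, 2.0, 3.0]
gripper_width: 0.0146
```

```bash
python3 arc.py
```

```text
11.325 [88.6 24.7 44.7] [-4.22704774  2.04637082  3.02391633] 0.014577752117205274
th0 0.8465463260467494 38.18442090696151
rot [0.002 0.002 0.004]
0.98 [-1.3  2.8 -4. ]
1.1 [-0.   2.5 -4.2]
1.23 [-0.   1.9 -4.5]
1.36 [-0.   1.3 -4.7]
1.49 [-0.   0.7 -4.8]
1.62 [-0.   0.1 -4.9]
1.75 [-0.  -0.5 -4.9]
1.88 [-0.  -1.2 -4.8]
2.01 [-0.  -1.8 -4.6]
2.13 [ 0.  -2.3 -4.3]
2.26 [ 0.  -2.9 -4. ]
2.39 [ 0.  -3.4 -3.6]
2.52 [ 0.  -3.8 -3.1]
2.65 [ 0.  -4.1 -2.6]
```

Radius 38.2 and tracking well.

send_rows(
  linear=[
    [0,2.8,-4],
    [0,2.5,-4.2],
    [0,1.9,-4.5],
    [0,1.3,-4.7],
    [0,0.7,-4.8],
  ],
  delta_rot=[
    [0,0,0],
    [0,0,0],
    [0,0,0],
    [0,0,0],
    [0,0,0],
  ],
  gripper=[10,10,10,10,10],
)

```text
time: 11.95
tcp_pos: [0.553, -0.3585, 0.1633]
tool_rot: [[0.136, 0.25, -0.959], [-0.481, -0.829, -0.285], [-0.866, 0.5, 0.007]]
contact_force: [-2.5, -4.7, 3.1]
gripper_width: 0.0148
```

```bash
python3 arc.py
```

```text
11.95 [102.9  44.2  44.8] [-2.52886144 -4.66376434  3.11101324] 0.014811296056085162
th0 1.4364130151396004 43.290299144265575
rot [-0.004  0.01  -0.   ]
1.57 [-1.2 -4.9 -5.8]
1.71 [-0.1 -0.4 -5.1]
1.84 [-0.1 -1.  -5. ]
1.98 [-0.  -1.7 -4.8]
2.11 [-0.  -2.3 -4.6]
2.25 [-0.  -2.9 -4.2]
2.38 [-0.  -3.5 -3.8]
2.52 [-0.  -3.9 -3.3]
2.65 [-0.  -4.4 -2.7]
```

send_rows(
  linear=[
    [0,-2,-5.5],
    [0,-1.8,-5.1],
    [0,-2,-5],
    [0,-2.5,-4.8],
    [0,-2.5,-4.6],
  ],
  delta_rot=[
    [0,0,0],
    [0,0,0],
    [0,0,0],
    [0,0,0],
    [0,0,0],
  ],
  gripper=[10,10,10,10,10],
)

```text
time: 12.58
tcp_pos: [0.5763, -0.3447, 0.1596]
tool_rot: [[0.136, 0.246, -0.96], [-0.484, -0.829, -0.281], [-0.864, 0.503, 0.006]]
contact_force: [-1.9, -1.5, 2.3]
gripper_width: 0.0145
```

```bash
python3 arc.py
```

```text
12.575 [95.5 70.5 44.9] [-1.86722286 -1.51384626  2.25631214] 0.01449422823008877
th0 2.09448098779114 40.99390198553927
rot [-0.007  0.012 -0.003]
2.21 [-1.1 -4.9 -2. ]
2.32 [-0.  -2.7 -3.2]
2.43 [-0.  -3.1 -2.9]
2.54 [-0.  -3.4 -2.6]
2.65 [-0.  -3.6 -2.2]
```

send_rows(
  linear=[
    [0,-4,-2.5],
    [0,-3,-3],
    [0,-3,-2.9],
    [0,-2,-1.5],
    [0,0,0],
    [0,0,0],
    [0,0,0],
    [0,0,0],
  ],
  delta_rot=[
    [0,0,0],
    [0,0,0],
    [0,0,0],
    [0,0,0],
    [0,0,0],
    [0,0,0],
    [0,0,0],
    [0,0,0],
  ],
  gripper=[10,10,10,10,15,30,44,44],
)

```text
time: 13.58
tcp_pos: [0.5856, -0.3291, 0.1528]
tool_rot: [[0.14, 0.248, -0.959], [-0.482, -0.829, -0.284], [-0.865, 0.502, 0.003]]
contact_force: [0.3, -1.0, -0.1]
gripper_width: 0.0396
```

```bash
python3 arc.py|head -3
```

```text
13.575 [81.5 84.  45. ] [ 0.32411054 -1.0104287  -0.06429195] 0.03955852164392131
th0 2.577723294809093 40.22747817102136
rot [-0.006  0.007 -0.002]
```

send_rows(
  linear=[
    [-20,0,0],
    [-25,0,0],
    [-25,0,0],
    [-15,0,0],
    [0,0,0],
  ],
  delta_rot=[
    [0,0,0],
    [0,0,0],
    [0,0,0],
    [0,0,0],
    [0,0,0],
  ],
  gripper=[44,50,50,50,50],
)

```text
time: 14.2
tcp_pos: [0.5733, -0.287, 0.2274]
tool_rot: [[0.139, 0.248, -0.959], [-0.481, -0.83, -0.284], [-0.866, 0.5, 0.004]]
contact_force: [-0.1, 0.3, -0.8]
gripper_width: 0.0501
```

```bash
python3 look.py pics/w5.png
python3 - <<'E'
from h import *
from plant import arm
s=arm.read_state();go(s,plate(0,0,130),toolrot(-.73))
E
```

```text
14.25 [ 80.6  84.1 130.9]
lin mm [  1.6 -80.2  84.6]
rotvec [ 0.724  0.008 -0.003]
```

View pics/w5.png

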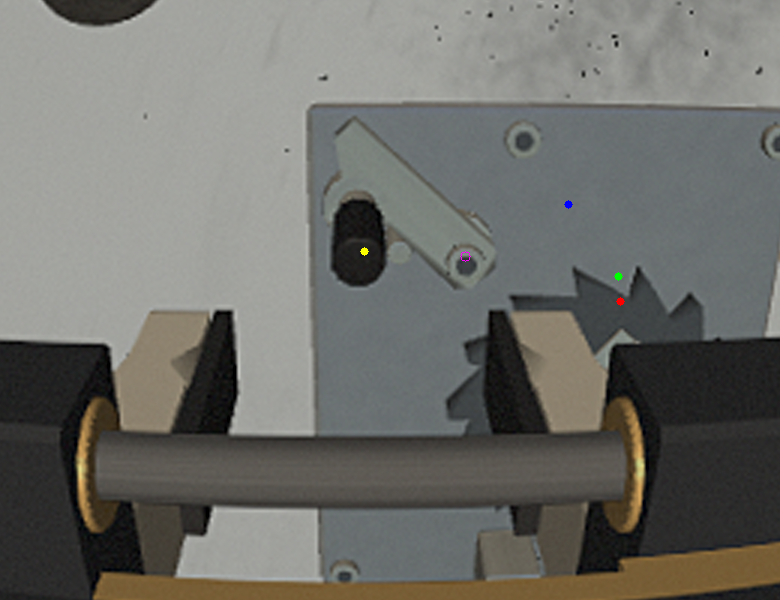

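The pawl rests on its stop, with the post's end at (358,260) on my 2.6 mark. Now the bar: rotate the tool to match it and move over it.

send_rows(
  linear=[
    [0,-13,14],
    [0,-13,14],
    [0,-13,14],
    [0,-13,14],
    [0,-13,14],
    [0,-12,13],
    [0,0,0],
  ],
  delta_rot=[
    [0,0,0],
    [0,0,0],
    [0,0,0],
    [0,0,0],
    [0,0,0],
    [0,0,0],
    [0,0,0],
  ],
  gripper=[56,56,56,56,56,56,56],
)

```text
time: 15.12
tcp_pos: [0.4676, -0.2486, 0.1802]
tool_rot: [[0.127, 0.25, -0.96], [-0.481, -0.831, -0.279], [-0.867, 0.498, 0.015]]
contact_force: [-0.1, 0.4, 0.6]
gripper_width: 0.0557
```

send_rows(
  linear=[
    [0,0,0],
    [0,0,0],
    [0,0,0],
    [0,0,0],
    [0,0,0],
    [0,0,0],
    [0,0,0],
  ],
  delta_rot=[
    [0.12,0,0],
    [0.12,0,0],
    [0.12,0,0],
    [0.12,0,0],
    [0.12,0,0],
    [0.12,0,0],
    [0,0,0],
  ],
  gripper=[56,56,56,56,56,56,56],
)

```text
time: 16.0
tcp_pos: [0.4708, -0.2507, 0.178]
tool_rot: [[0.123, -0.465, -0.877], [-0.482, -0.801, 0.357], [-0.868, 0.378, -0.322]]
contact_force: [-1.0, 0.2, 0.1]
gripper_width: 0.0558
```

```bash
cat > bar.py <<'E'
from h import *
from plant import arm,read_camera
import cv2
s=arm.read_state();print(s['time'],rel(s['tcp_pos']),s['joints'])
for n in ['scene','top']:
    c=read_camera(n);q=(cloud(c).reshape(-1,3)@R-AX)*1e3;I=c['img'].reshape(-1,3).mean(1)
    m=(c['range_z'].ravel()>0)&(abs(q[:,2]-66)<3.5)&(np.hypot(q[:,0],q[:,1])<38)&(I>90);b=q[m][:,:2]
    if len(b)>20: print(n,len(b),cv2.minAreaRect(b.astype(np.float32)))
E
python3 bar.py
python3 - <<'E'
from h import *
from plant import arm
s=arm.read_state();go(s,plate(0,0,90),toolrot(-.73))
E
```

```text
16.0 [ 1.000e-01 -2.900e+00  1.212e+02] [  7.26920612   3.20859231 -52.62510672  48.47757956 -41.21480075
 -72.64424359]
scene 180 ((0.7116918563842773, 0.8999710083007812), (27.698333740234375, 60.49650573730469), 49.013671875)
top 185 ((1.2326297760009766, -1.4807567596435547), (27.925048828125, 59.32106399536133), 48.55586624145508)
lin mm [31.2 -2.4 -2.8]
rotvec [-0.014  0.02  -0.013]
```

The bar still reads −0.72 rad, centred within 1.5 mm. Descend.

send_rows(
  linear=[
    [10,-1.2,-1.4],
    [10,-1.2,-1.4],
    [10,0,0],
    [0,0,0],
  ],
  delta_rot=[
    [-0.007,0.01,-0.007],
    [-0.007,0.01,-0.006],
    [0,0,0],
    [0,0,0],
  ],
  gripper=[56,56,56,56],
)

```text
time: 16.6
tcp_pos: [0.4794, -0.2643, 0.1513]
tool_rot: [[0.148, -0.439, -0.886], [-0.477, -0.816, 0.325], [-0.866, 0.375, -0.33]]
contact_force: [0.1, -0.1, 0.6]
gripper_width: 0.0564
```

Run:
```python
from h import *
from plant import arm
s=arm.read_state();print(rel(s['tcp_pos']));go(s,plate(0,0,46),toolrot(-.72))
```

```text
[ 0.3  1.4 90.2]
lin mm [44.2  0.8  1.3]
rotvec [ 0.001 -0.001  0.001]
```

send_rows(
  linear=[
    [10,0,0.5],
    [10,0.5,0.5],
    [10,0,0],
    [10,0,0],
    [2,0,0],
    [0,0,0],
  ],
  delta_rot=[
    [0,0,0],
    [0,0,0],
    [0,0,0],
    [0,0,0],
    [0,0,0],
    [0,0,0],
  ],
  gripper=[56,56,56,56,56,56],
)

```text
time: 17.35
tcp_pos: [0.4881, -0.2852, 0.1176]
tool_rot: [[0.149, -0.434, -0.889], [-0.478, -0.818, 0.319], [-0.866, 0.377, -0.329]]
contact_force: [-0.2, 0.3, -0.2]
gripper_width: 0.0558
```

Run:
```python
from h import *
from plant import arm
s=arm.read_state();print(rel(s['tcp_pos']),s['contact_force']);go(s,plate(0,0,46),toolrot(-.72))
```

```text
[ 2.9  3.6 49.9] [-0.24806474  0.32014512 -0.19373288]
lin mm [3.8 0.1 4.6]
rotvec [ 0.007 -0.003  0.001]
```

send_rows(
  linear=[
    [0,0,0],
    [0,0,0],
    [0,0,0],
    [0,0,0],
    [0,0,0],
  ],
  delta_rot=[
    [0,0,0],
    [0,0,0],
    [0,0,0],
    [0,0,0],
    [0,0,0],
  ],
  gripper=[20,20,20,20,20],
  force=25,
)

```text
time: 17.98
tcp_pos: [0.4842, -0.2839, 0.1166]
tool_rot: [[0.144, -0.438, -0.888], [-0.475, -0.818, 0.326], [-0.868, 0.374, -0.325]]
contact_force: [-7.3, 5.3, -0.0]
gripper_width: 0.0277
```

Run:
```python
from h import *
from plant import arm
s=arm.read_state();print(rel(s['tcp_pos']),s['contact_force'],s['gripper_width']);go(s,plate(0,0,46),toolrot(0))
```

```text
[ 0.4  0.3 50.1] [-7.2948956   5.27970853 -0.04211747] 0.027677581890434243
lin mm [ 4.1 -0.1  0.4]
rotvec [-0.718  0.003  0.004]
```

Gripped at 27.7 mm, centred. Turn back 0.72 rad slowly.

send_rows(
  linear=[
    [0,0,0],
    [0,0,0],
    [0,0,0],
    [0,0,0],
    [0,0,0],
    [0,0,0],
    [0,0,0],
  ],
  delta_rot=[
    [-0.09,0,0],
    [-0.09,0,0],
    [-0.09,0,0],
    [-0.09,0,0],
    [-0.09,0,0],
    [-0.09,0,0],
    [0,0,0],
  ],
  gripper=[20,20,20,20,20,20,20],
)

```text
time: 18.85
tcp_pos: [0.4848, -0.2839, 0.1168]
tool_rot: [[0.143, 0.096, -0.985], [-0.474, -0.867, -0.153], [-0.869, 0.489, -0.079]]
contact_force: [0.7, -1.6, -1.6]
gripper_width: 0.028
```

```bash
python3 bar.py
python3 - <<'E'
from h import *
from plant import arm
s=arm.read_state();print(s['contact_force'],s['wrist_torque'],s['gripper_width']);go(s,plate(0,0,50),toolrot(0))
E
```

```text
18.85 [ 0.6  0.8 50.2] [ -6.14874373   9.08351144 -58.13202079  70.86330664 -28.8806952
 -51.5428447 ]
scene 170 ((4.459090232849121, 3.552928924560547), (48.62845993041992, 59.6887321472168), 32.476112365722656)
top 103 ((9.762453079223633, 2.093935012817383), (34.79210662841797, 41.73537063598633), 78.3628921508789)
[ 2.17071687 -2.94713479 -2.8522324 ] [1.20341827 0.10218767 0.22881539] 0.027758052101026824
lin mm [ 0.2 -0.4  0.9]
rotvec [-0.164  0.002  0.005]
```

send_rows(
  linear=[
    [0,0,0],
    [0,0,0],
    [0,0,0],
    [0,0,0],
  ],
  delta_rot=[
    [-0.08,0,0],
    [-0.08,0,0],
    [0,0,0],
    [0,0,0],
  ],
  gripper=[20,20,20,20],
)

```text
time: 19.45
tcp_pos: [0.485, -0.2839, 0.1168]
tool_rot: [[0.143, 0.246, -0.959], [-0.474, -0.833, -0.285], [-0.869, 0.495, -0.003]]
contact_force: [1.2, -2.3, -3.0]
gripper_width: 0.0276
```

Run:
```python
from h import *
from plant import arm
s=arm.read_state();print(s['contact_force'],s['wrist_torque'],s['gripper_width']);go(s,plate(0,0,50),toolrot(0))
```

```text
[ 1.18811343 -2.32992846 -3.01087899] [1.21491606 0.15153185 0.26022832] 0.027587459552919177
lin mm [ 0.2 -0.6  1. ]
rotvec [-0.008  0.002  0.005]
```

send_rows(
  linear=[
    [0,0,0],
    [0,0,0],
    [0,0,0],
    [0,0,0],
    [-15,0,0],
    [-25,0,0],
    [-30,0,0],
    [-40,0,0],
    [-40,0,0],
    [0,0,0],
  ],
  delta_rot=[
    [0,0,0],
    [0,0,0],
    [0,0,0],
    [0,0,0],
    [0,0,0],
    [0,0,0],
    [0,0,0],
    [0,0,0],
    [0,0,0],
    [0,0,0],
  ],
  gripper=[50,50,50,50,50,50,50,50,50,50],
)

```text
time: 20.7
tcp_pos: [0.4618, -0.2101, 0.2503]
tool_rot: [[0.141, 0.243, -0.96], [-0.471, -0.836, -0.281], [-0.871, 0.492, -0.003]]
contact_force: [0.7, -0.4, -1.4]
gripper_width: 0.0505
```

```bash
python3 bar.py; python3 look.py pics/w6.png
python3 - <<'E'
from plant import read_camera
import cv2
c=read_camera('scene')['img'][160:330,130:345]
cv2.imwrite('pics/s6.png',cv2.resize(c[:,:,::-1],None,fx=3,fy=3,interpolation=cv2.INTER_CUBIC))
E
```

```text
20.7 [  0.4   0.4 204.5] [ 16.45909041  -3.50629113 -46.36230405  37.66594618 -53.59738484
 -24.79097768]
scene 176 ((0.8359107971191406, 1.9218997955322266), (29.37503433227539, 60.394351959228516), 87.4627456665039)
top 204 ((-0.13451385498046875, -0.07227802276611328), (61.78528594970703, 28.063133239746094), 0.1541876196861267)
20.85 [ -0.3  -1.9 201.2]
```

View pics/s6.png

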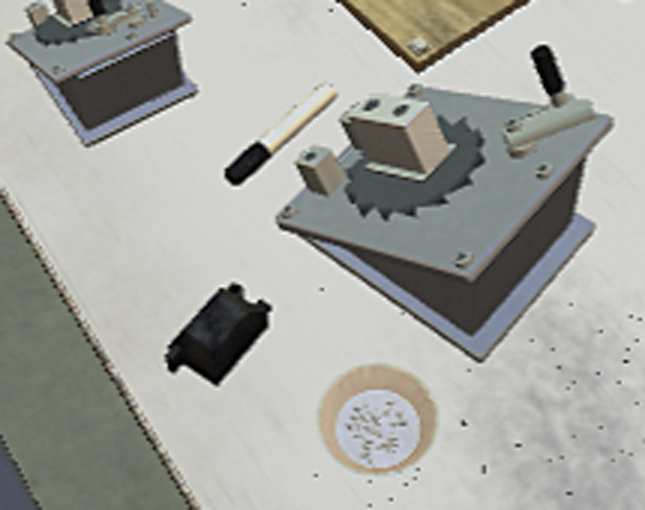

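The bar lies in line with the jaw gap (scene crop (395,130) against jaw (320,170)), the pawl rests back (post (545,70)), and the hood, dish and marker lie where they were. I hand in.

Run:
```python
from plant import arm
arm.finish_job();s=arm.read_state();print(s['time'],s['contact_force'],s['gripper_width'])
```

```text
the job is handed in; nothing more can be done
the job is handed in; nothing more can be done
```

The pawl is thrown over onto its stop and the wheel is turned back about 0.72 rad. The bar is parallel to the jaw gap, the gripper has let go and backed off, and I handed the job in at about 21 s.

- **Bar angle:** the top camera reads +0.2° and the scene camera −2.5°, so they disagree a little. Both are within the 5° limit, and the tool's own reading while it held the bar was within 0.5°.
- **Pawl:** it read about 2.6 rad (post on its predicted mark) after release, and the final scene crop still shows it resting back.
- **Loose things:** the hood cover, dish and marker looked unmoved in the final picture; I did not measure them.
- **First attempt on the pawl failed:** I gripped the post at the edge of the pads. The pawl slipped back onto the teeth at about 1 rad. The second, centred grip worked. The bar still read −0.72 rad afterwards, so the wheel had not moved.
- **Final state:** contact forces stayed at or below about 9 N in the readings I saw. After hand-in the script gave no state, so there is no reading from the last second.

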